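# Rock the potato bin to fill the roasting tin

### The arm

A 6-joint arm with a two-finger parallel gripper is mounted at the origin on a cart in front of the work surface, level with it; the furniture and walls round the work are solid. World frame = base frame: x ahead of the robot, y to its left, z up, the work surface at z = 0. Lengths are in mm, angles in degrees, forces in N, time in s.
With the tool pointing down it reaches from about 150 to 775 mm from the base axis. Payload 6.1 kg.
Tool frame: the origin (TCP) lies at the very end of the fingers, on their centre line; the grasp point (between the pads) lies 19 mm behind it; z points along the fingers, y is the line along which they close (so a half turn about z gives the same grasp; the last joint's range is limited). The gripper opens to 85 mm and grips with 20 to 120 N. Pads are 22 mm wide; open, the fingers measure 114 mm over their backs; the gripper's body (76 mm by 85 mm) begins 54 mm behind the grasp point. The pads swing forward as they close: fully open they stand 13 mm farther back than shut.
Start: joints at [75.516, 7.208, -2.269, 80.523, 0, 90], TCP at [131.305, 508.298, 231.295] pointing down, gripper open.
Joint ranges: [-155.77, 155.77], [-54.66, 111.73], [-72.52, 77.12], [-102.08, 115.82], [-83.92, 84.16], [-180, 180]. Speed limits (degrees/s): [136.94, 136.94, 172.46, 180, 180, 180].

### API

Orientations are given as a 3x3 rotation matrix whose columns are the frame's x, y, z axes.
In Python, from plant import * gives the robot as it stands. The module is installed in compiled form; this text tells all that it offers.
- The arm moves only by the shell command python3 -m inch 'ROWS' [FORCE]. ROWS is a JSON object of lists of equal length, an entry for each row: "dp": the shift along the tool's x, y, z in cm, a list of three; "turn": the turn, a rotation vector about the tool's x, y, z in rad, a list of three; "hand": the closure, from 0 (fully open) to 1 (shut). A call has 1 to 8 rows; each row shifts and turns the commanded pose from where the row before left it, along the tool's axes as they then stand; what a row does not reach is not made up. A row lasts 1/12 s, in which the tool goes at most 41.7 mm and 7.16 degrees, less where a joint would pass 70% of its speed; a pose out of reach is approached as far as the arm can. A call with a gripper value outside its range is refused whole. The fingers move at their own pace and stop on an object; FORCE is the grip in N (left out, the last holds). Time passes only in rows, so rows that do not move let the fingers close. It gives the time, the measured TCP pose, the force, the opening and the grip force at its end, in the units of the state.
- observe(): the state, without advancing time (a new reading comes with each control period).
- read_camera(name): name is "side" or "top"; returns the picture (384x512x3 uint8, red, green, blue); there is no depth.
- calibration(name): a dict with "camera_matrix" (3x3 intrinsics, pixels), "origin" and "orientation" of the camera in the world. Camera axes: x right, y down, z forward; pixel columns grow to the right and rows downward; lengths in mm; the calibration is good to about 2 mm. A picture is of the moment at which its call begins. calibration takes no time and is no camera call.
- close_job(): hands the job in; it is judged then, once.
The state is a dict: "time": time; "qpos": joint angles; "joint_velocities": joint speeds; "joint_torque": joint torques, N m; "ee_pos": TCP position; "orientation": TCP orientation; "wrist_force": force on the tool from outside, world axes, zero at the start; "moment": the same for the moment, N m; "gripper_width": finger opening in mm; "gripper_force": force on a finger pad.
Only numpy, scipy, OpenCV 4.12 (cv2) and the standard library are available. Lean on these libraries where they do the work, as an engineer would, in place of code of your own. Each camera call takes 0.05 s, during which the arm holds its last target. There are 200 camera calls.

### The job

Swing the potato bin's carrying bail up out of its mouth, where it bars the way. The bin is too heavy to lift, so rock it forward on its front base edge (the wooden grip at its back is there for that), without lifting that edge off the worktop, until all three potatoes have rolled into the roasting tin. Then ease it back down gently to stand level where it stood, the bail still up, and leave the seasonings beside it alone.

Things in the scene. Friction and masses are not known exactly. Their poses are not given: they have to be found in the camera images.
- bin: Scoop-fronted potato bin, cream enamelled steel with dark rims, about 2 kg, loose; base 160 (x) by 170 mm (y). Origin: centre of its underside; -x is the front it pours over, +x its back. Back wall 215 mm high, outer face at x = +80 mm; side rims fall to 155 mm at the front. Floor inside rises to the front at 20 degrees from a scooped heel. Centre of mass 32 mm up, so it falls back by itself.
- bin_front_edge (a point): middle of the bin's straight front base edge, on which it rocks (bin x = -80 mm, y = 0, z = 0); axes as the bin's. The potatoes roll out only when it is rocked well past 30 degrees; 45 to 50 degrees empties it; beyond about 58 its front wall meets the tin's rim
- bin_handle (a point): centre of the wooden grip at the bin's back: flat bar 13 mm thick, 28 mm tall, 104 mm long (along bin y), at bin x = +135, y = 0, z = 180 mm; axes as the bin's. Rigid with the bin; leans back 20 degrees (upper edge farther from the bin than the lower). About 48 mm free between it and the back wall; brackets only at its ends (y = +-50 mm)
- bin_lip (a point): middle of the pouring lip's edge, 160 mm wide: bin x = -105, y = 0, z = 133 mm; the lip stands 22 mm out from the front wall; axes as the bin's
- bail_grip (a point): centre of the round wooden sleeve on the bail's cross-bar: 16 mm diameter, 84 mm long, along the bin's y; it turns freely on the wire, so it can be pinched and led round
- bail (a joint): angle of the bail, a wire hoop on pivots at bin x = -5, y = +-93, z = 168 mm, about the bin's +y; cross-bar 130 mm from the pivots. 0 = folded forward, level, cross-bar 30 mm above and in front of the lip so that no potato passes; at joint 0 its centre is at bin x = -135, z = 162 mm. Grows as it swings up; 1.62 rad = upright, stop 1.72. Stiff (0.14 N m): it stays where left
- tin: dark steel roasting tin, 260 mm (x) by 210 mm (y), 40 mm high, thin walls and floor, loose, already in front of the bin's lip (its rim about 75 mm from the bin's base edge). Origin: centre of its underside.
- potato_a: potato, about 57 x 50 x 48 mm, 75 g; origin at its centre
- potato_b: potato, about 57 x 50 x 48 mm, 75 g; origin at its centre
- potato_c: potato, about 57 x 50 x 48 mm, 75 g; origin at its centre
- pepper_mill: turned wooden pepper mill, 58 mm wide, 170 mm tall; a bystander behind the work; origin: centre of its underside
- salt_shaker: glass salt shaker with a metal cap, 44 mm wide, 90 mm tall; a bystander behind the work; origin: centre of its underside
- spice_jar: glass spice jar with a dark cap, 41 mm wide, 105 mm tall; a bystander behind the work; origin: centre of its underside
Things that resemble listed ones, but are neither listed nor needed, are in the scene too. Leave any red look-alike of the potato_b alone.

How it is judged:
By the outcome, as a careful person would: the job done as asked, in the order asked, and still so for the second after the job is handed in, with the robot touching nothing.
It also fails if it takes over 61 s, if anything falls off the work surface, if the arm or the gripper's body presses on something with over 40 N, if the wrist force passes 120 N, or if a joint passes its speed limit or range.

## Working session

There is one attempt and no reset: what is moved stays moved. The work goes in short steps, Python scripts to look and compute and a shell command to move; the robot and the scene stay as the last step left them, time stands still between calls to the robot, and variables do not carry over. Pictures are saved under pics/ and viewed, at most 12 in all, crops included, and the job is handed in when it is done.

```bash
mkdir -p pics
python3 - <<'E'
from plant import *
import cv2,numpy as np
for n in("side","top"):
    cv2.imwrite(f"pics/{n}0.png",read_camera(n)[:,:,::-1]); c=calibration(n); print(n,c)
a=[cv2.imread(f"pics/{n}0.png") for n in("side","top")]
s=observe(); print(s)
E
```

```text
side {'camera_matrix': array([[408.62064063,   0.        , 262.72812628],
       [  0.        , 408.62064063, 185.75751184],
       [  0.        ,   0.        ,   1.        ]]), 'origin': array([  80.32052043, -231.29382889,  971.78425239]), 'orientation': array([[ 0.53133848, -0.7070942 ,  0.46658034],
       [-0.84715602, -0.44188266,  0.29507014],
       [-0.00246863, -0.55204846, -0.83380837]])}
top {'camera_matrix': array([[370.42203328,   0.        , 249.80755118],
       [  0.        , 370.42203328, 189.84088174],
       [  0.        ,   0.        ,   1.        ]]), 'origin': array([ 460.49657715,   56.74378025, 1137.61610714]), 'orientation': array([[-0.01424078, -0.99701459,  0.07588884],
       [-0.99970555,  0.01568829,  0.01851215],
       [-0.01964745, -0.07560287, -0.99694442]])}
{'time': 0.1, 'qpos': array([ 7.55171949e+01,  7.23758286e+00, -2.32224398e+00,  8.05246142e+01,
        7.40860909e-04,  8.99998812e+01]), 'joint_velocities': array([ 0.01139199, -0.05519354,  0.15021014, -0.03375917,  0.0160428 ,
        0.11931932]), 'joint_torque': array([-2.09816935e-03, -4.36906242e+01,  3.53604126e+01,  1.36961215e-02,
       -2.00220898e-04, -8.10460499e-07]), 'ee_pos': array([131.19617865, 507.94204781, 230.5954791 ]), 'orientation': array([[-9.68223252e-01,  2.50087165e-01, -3.81094832e-04],
       [ 2.50087455e-01,  9.68222205e-01, -1.42370751e-03],
       [ 1.29335041e-05, -1.47377375e-03, -9.99998914e-01]]), 'wrist_force': array([ 0.39553184, -0.00260775,  0.3688938 ]), 'moment': array([0.03563459, 0.01271432, 0.00376191]), 'gripper_force': 0.0, 'gripper_width': 85.12177758338822}
```

View pics/side0.png

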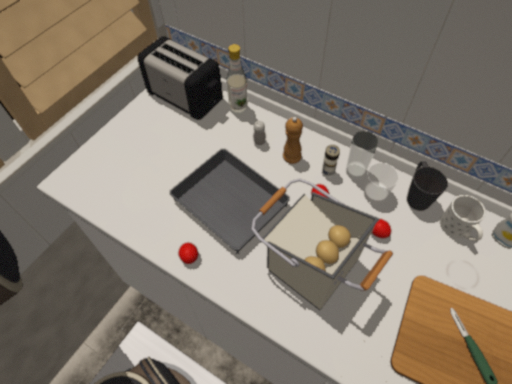

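View pics/top0.png

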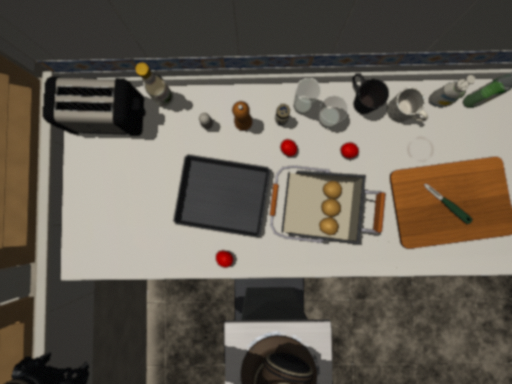

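Side: bail sleeve near (273,200), handle grip near (377,269), tin at (230,198). Top: bail sleeve at (274,198), handle at (379,213), so bin front faces world +y (with small yaw). I'll triangulate both orange grips.

```bash
cat > h.py <<'E'
from plant import *
import cv2,numpy as np
def ray(n,uv):
    c=calibration(n); d=c["orientation"]@np.linalg.solve(c["camera_matrix"],[*uv,1.]); return c["origin"],d/np.linalg.norm(d)
def plane(n,uv,z):
    o,d=ray(n,uv); return o+d*(z-o[2])/d[2]
def tri(uvs,uvt):
    o1,d1=ray("side",uvs);o2,d2=ray("top",uvt)
    t=np.linalg.lstsq(np.c_[d1,-d2],o2-o1,rcond=None)[0]; a,b=o1+t[0]*d1,o2+t[1]*d2
    return (a+b)/2,np.linalg.norm(a-b)
def orange(img,box):
    h=cv2.cvtColor(img,cv2.COLOR_RGB2HSV); m=cv2.inRange(h,(5,150,90),(18,255,255))
    z=np.zeros_like(m);x0,y0,x1,y1=box;z[y0:y1,x0:x1]=m[y0:y1,x0:x1]
    n,l,s,c=cv2.connectedComponentsWithStats(z)
    out=[]
    for i in range(1,n):
        if s[i,4]>40:
            p=np.argwhere(l==i)[:,::-1].astype(np.float32); out.append((s[i,4],c[i],cv2.minAreaRect(p)))
    return out
E
python3 - <<'E'
from h import *
S=cv2.imread("pics/side0.png")[:,:,::-1];T=cv2.imread("pics/top0.png")[:,:,::-1]
so=orange(S,(240,160,400,300));to=orange(T,(255,170,388,245))
for o in so+to:print(o)
so.sort(key=lambda o:o[1][0]);to.sort(key=lambda o:o[1][0])
for i,z in((0,162),(-1,180)):
    print(tri(so[i][1],to[i][1]),plane("side",so[i][1],z),plane("top",to[i][1],z))
    b=cv2.boxPoints(to[i][2]);b=b[np.argsort(b[:,1])];e=[plane("top",b[:2].mean(0),z),plane("top",b[2:].mean(0),z)];d=e[0]-e[1];print(e,np.degrees(np.arctan2(d[1],d[0])))
E
```

```text
(np.int32(162), array([272.92592593, 199.75925926]), ((272.5000305175781, 199.49998474121094), (5.656853675842285, 31.11269760131836), 45.0))
(np.int32(290), array([375.43103448, 270.3       ]), ((376.1756591796875, 269.0540771484375), (7.55609655380249, 43.82535934448242), 35.53767776489258))
(np.int32(384), array([331.63802083, 198.25      ]), ((331.4753723144531, 198.44308471679688), (16.308185577392578, 33.33748245239258), 3.1798300743103027))
(np.int32(112), array([273.75892857, 199.25892857]), ((273.6097412109375, 199.51222229003906), (3.9755353927612305, 29.37479019165039), 6.34019136428833))
(np.int32(271), array([378.91512915, 211.81918819]), ((378.7418212890625, 211.84017944335938), (7.423930644989014, 38.2966194152832), 5.19442892074585))
(np.int32(175), array([328.88      , 225.55428571]), ((328.5, 225.0), (16.0, 15.0), 90.0))
(array([508.66046489,  12.28711153, 169.75432004]), np.float64(0.499062737303601)) [512.95764729  14.4432151  162.        ] [508.89880599  12.13532628 162.        ]
[array([546.7512619 ,   7.52519629, 162.        ]), array([469.94546115,  17.52684212, 162.        ])] -7.419303297604202
(array([ 471.61903166, -256.59291553,  176.82001576]), np.float64(0.3659918370433414)) [ 469.93758793 -256.34069228  180.        ] [ 471.67453004 -255.72167464  180.        ]
[array([ 520.53873399, -261.6890131 ,  180.        ]), array([ 423.08307729, -248.91537527,  180.        ])] -7.467263677413624
```

```bash
python3 -m inch '{"dp":[[-1,-0.8,0],[-2,-1.6,-0.1],[-2.1,-1.6,-0.1],[-2.1,-1.6,-0.1],[-2.1,-1.6,-0.1],[-2.1,-1.6,-0.1],[-2.1,-1.6,-0.1],[-2.1,-1.6,-0.1]],"turn":[[0,0,0],[0,0,0],[0,0,0],[0,0,0],[0,0,0],[0,0,0],[0,0,0],[0,0,0]],"hand":[0,0,0.1,0.2,0.3,0.4,0.45,0.45]}' 30
python3 -m inch '{"dp":[[-2.1,-1.6,-0.1],[-2.1,-1.6,-0.1],[-2.1,-1.6,-0.1],[-2.1,-1.6,-0.1],[-2.1,-1.6,-0.1],[-2.1,-1.6,-0.1],[-2.1,-1.6,-0.1],[-2.1,-1.6,-0.1]],"turn":[[0,0,0],[0,0,0],[0,0,0],[0,0,0],[0,0,0],[0,0,0],[0,0,0],[0,0,0]],"hand":[0.45,0.45,0.45,0.45,0.45,0.45,0.45,0.45]}'
python3 -m inch '{"dp":[[-2.1,-1.6,0],[-2.1,-1.6,0],[-2.1,-1.7,0],[-2.1,-1.7,0],[-2.1,-1.7,0],[-2.1,-1.7,0],[-1.6,-1.7,0],[-1,-0.9,0]],"turn":[[0,0,0],[0,0,0],[0,0,0],[0,0,0],[0,0,0],[0,0,0],[0,0,0],[0,0,0]],"hand":[0.45,0.45,0.45,0.45,0.45,0.45,0.45,0.45]}'
python3 -m inch '{"dp":[[0,0,0],[0,0,0],[0,0,0]],"turn":[[0,0,-0.06],[0,0,-0.057],[0,0,0]],"hand":[0.45,0.45,0.45]}'
```

```text
time: 0.77
ee_pos: [252.9, 351.1, 238.2]
orientation: [[-0.968, 0.25, 0.0], [0.25, 0.968, -0.0], [-0.0, -0.0, -1.0]]
wrist_force: [0.9, -0.0, 0.1]
gripper_width: 46.7
gripper_force: 0.0
time: 1.43
ee_pos: [383.2, 185.2, 246.3]
orientation: [[-0.968, 0.25, -0.0], [0.25, 0.968, -0.0], [0.0, -0.0, -1.0]]
wrist_force: [-0.6, 0.1, 0.4]
gripper_width: 46.7
gripper_force: 0.0
time: 2.1
ee_pos: [499.0, 24.6, 245.9]
orientation: [[-0.968, 0.252, -0.001], [0.252, 0.968, -0.001], [0.001, -0.001, -1.0]]
wrist_force: [0.4, 0.8, -0.2]
gripper_width: 47.1
gripper_force: 0.0
time: 2.35
ee_pos: [498.2, 26.6, 246.1]
orientation: [[-0.991, 0.135, -0.001], [0.135, 0.991, 0.0], [0.001, -0.0, -1.0]]
wrist_force: [-0.2, 0.1, 0.2]
gripper_width: 47.2
gripper_force: 0.0
```

```bash
python3 -m inch '{"dp":[[-0.4,-0.4,0.4],[-0.4,-0.4,0.8],[-0.3,-0.3,1],[-0.2,-0.2,1],[0,0,0.8],[0,0,0.5],[0,0,0],[0,0,0]],"turn":[[0,0,0],[0,0,0],[0,0,0],[0,0,0],[0,0,0],[0,0,0],[0,0,0],[0,0,0]],"hand":[0.45,0.45,0.45,0.45,0.45,0.45,0.45,0.45]}'
python3 - <<'E'
from h import *
S=read_camera("side");T=read_camera("top")
a=cv2.resize(S[130:260,200:330],(400,400),interpolation=2);b=cv2.resize(T[130:260,210:340],(400,400),interpolation=2)
cv2.imwrite("pics/c1.png",np.hstack([a,b])[:,:,::-1])
E
```

```text
time: 3.02
ee_pos: [509.4, 12.6, 200.9]
orientation: [[-0.991, 0.135, -0.001], [0.135, 0.991, 0.0], [0.001, -0.0, -1.0]]
wrist_force: [-0.4, 1.2, 0.4]
gripper_width: 46.9
gripper_force: 0.0
```

View pics/c1.png

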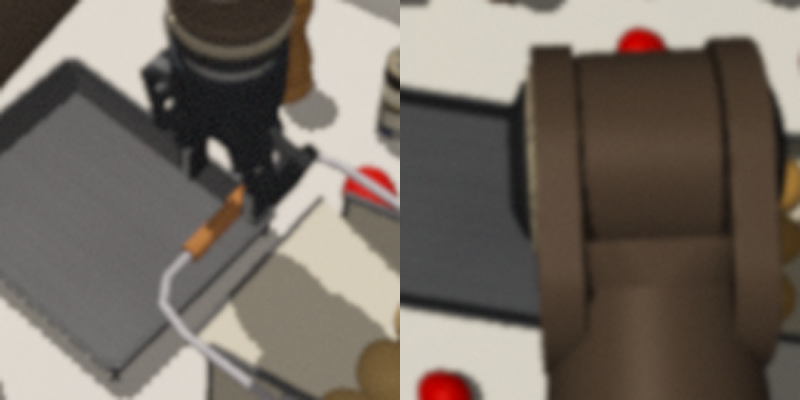

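The side crop shows the open fingertips (crop (195,170) and (260,215)) straddling the sleeve (crop (225,215)). Descend and pinch.

```bash
python3 -m inch '{"dp":[[0,0,0.5],[0,0,1],[0,0,1],[0,0,1],[0,0,0.9],[0,0,0.5],[0,0,0],[0,0,0]],"turn":[[0,0,0],[0,0,0],[0,0,0],[0,0,0],[0,0,0],[0,0,0],[0,0,0],[0,0,0]],"hand":[0.45,0.45,0.45,0.45,0.45,0.45,0.5,0.6]}' 20
python3 -m inch '{"dp":[[0,0,0],[0,0,0],[0,0,0],[0,0,0],[0,0,0]],"turn":[[0,0,0],[0,0,0],[0,0,0],[0,0,0],[0,0,0]],"hand":[0.7,0.8,0.9,1,1]}' 20
```

```text
time: 3.78
ee_pos: [509.5, 12.5, 151.9]
orientation: [[-0.991, 0.135, -0.001], [0.135, 0.991, -0.0], [0.001, -0.0, -1.0]]
wrist_force: [-0.0, 0.3, -0.0]
gripper_width: 34.5
gripper_force: 0.0
time: 4.2
ee_pos: [509.8, 10.5, 152.7]
orientation: [[-0.991, 0.137, 0.0], [0.137, 0.991, -0.004], [-0.001, -0.004, -1.0]]
wrist_force: [-1.0, -7.8, 0.6]
gripper_width: 15.0
gripper_force: 20.8
```

```bash
python3 -m inch '{"dp":[[0,-0.2,-1.3],[0,-0.14,-1.3],[0,-0.27,-1.3],[0,-0.4,-1.25],[0,-0.52,-1.2],[0,-0.64,-1.15],[0,-0.76,-1.1],[0,-0.86,-1]],"turn":[[0,0,0],[0,0,0],[0,0,0],[0,0,0],[0,0,0],[0,0,0],[0,0,0],[0,0,0]],"hand":[1,1,1,1,1,1,1,1]}' 20
```

```text
time: 4.87
ee_pos: [503.8, -27.1, 247.6]
orientation: [[-0.991, 0.136, -0.003], [0.136, 0.991, -0.004], [0.002, -0.004, -1.0]]
wrist_force: [0.0, -6.3, -10.6]
gripper_width: 15.4
gripper_force: 20.0
```

```bash
python3 -m inch '{"dp":[[0,-0.96,-0.9],[0,-1.04,-0.8],[0,-1.12,-0.7],[0,-1.18,-0.57],[0,-1.23,-0.45],[0,-1.27,-0.32],[0,-1.3,-0.2],[0,0,0]],"turn":[[0,0,0],[0,0,0],[0,0,0],[0,0,0],[0,0,0],[0,0,0],[0,0,0],[0,0,0]],"hand":[1,1,1,1,1,1,1,1]}' 20
```

```text
time: 5.53
ee_pos: [492.8, -106.4, 286.3]
orientation: [[-0.991, 0.137, -0.003], [0.137, 0.991, 0.002], [0.004, 0.001, -1.0]]
wrist_force: [0.2, 1.3, -19.9]
gripper_width: 15.4
gripper_force: 20.3
```

```bash
python3 -m inch '{"dp":[[0,-0.4,0.2],[0,-0.5,0.2],[0,-0.5,0.1],[0,0,0],[0,0,0]],"turn":[[0,0,0],[0,0,0],[0,0,0],[0,0,0],[0,0,0]],"hand":[1,1,1,1,1]}' 20
python3 - <<'E'
from h import *
S=read_camera("side");T=read_camera("top")
b=np.hstack([S[60:340,200:440],T[100:380,220:460]])
cv2.imwrite("pics/c2.png",cv2.resize(b,(800,467),interpolation=2)[:,:,::-1])
E
```

```text
time: 5.95
ee_pos: [491.7, -118.4, 283.8]
orientation: [[-0.991, 0.135, 0.002], [0.135, 0.991, 0.001], [-0.002, 0.002, -1.0]]
wrist_force: [-4.3, 4.7, -7.1]
gripper_width: 15.1
gripper_force: 21.3
```

View pics/c2.png

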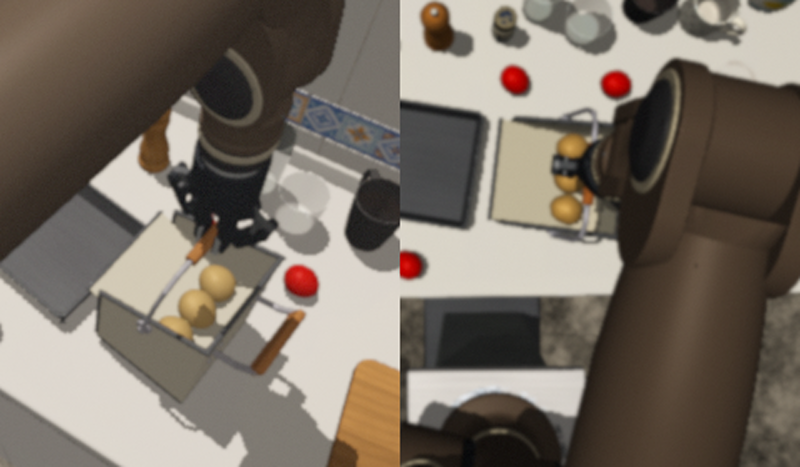

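Bail is up (sleeve at crop (200,245) standing over the bin), bin in place. Release and retreat upward.

```bash
python3 -m inch '{"dp":[[0,0,0.1],[0,0.05,0.1],[0,0,0],[0,0,0],[0,0,0],[0,0,0]],"turn":[[0,0,0],[0,0,0],[0,0,0],[0,0,0],[0,0,0],[0,0,0]],"hand":[1,0.9,0.7,0.45,0.45,0.45]}' 20
python3 -m inch '{"dp":[[0,0,-0.5],[0,0,-1],[0,0,-1.5],[0,0,-1.5],[0,0,-1],[0,0,-0.5],[0,0,0],[0,0,0]],"turn":[[0,0,0],[0,0,0],[0,0,0],[0,0,0],[0,0,0],[0,0,0],[0,0,0],[0,0,0]],"hand":[0.45,0.45,0.45,0.45,0.45,0.45,0.45,0.45]}'
```

```text
time: 6.55
ee_pos: [492.4, -117.3, 283.1]
orientation: [[-0.991, 0.134, 0.005], [0.134, 0.991, 0.002], [-0.004, 0.002, -1.0]]
wrist_force: [-3.3, 6.2, -0.5]
gripper_width: 46.5
gripper_force: 2.8
time: 7.22
ee_pos: [492.4, -118.8, 341.8]
orientation: [[-0.991, 0.135, 0.003], [0.135, 0.991, -0.001], [-0.003, -0.001, -1.0]]
wrist_force: [-0.4, -0.1, 0.3]
gripper_width: 47.2
gripper_force: 0.0
```

```bash
python3 -m inch '{"dp":[[0,-1,0],[0,-2.3,0],[0,-2.8,0],[0,-2.8,0],[0,-2.8,0],[0.1,-2.6,0.3],[0.1,-1.5,0.6],[0,-0.5,1]],"turn":[[0,0,0],[0,0,0],[0,0,0],[0,0,0],[0,0,0],[0,0,0],[0,0,0],[0,0,0]],"hand":[0.45,0.45,0.45,0.45,0.45,0.45,0.45,0.45]}'
python3 -m inch '{"dp":[[0,0,1.4],[0,0,1.5],[0,0,1.5],[0,0,1.5],[0,0,1.2],[0,0,0.6],[0,0,0],[0,0,0]],"turn":[[0,0,0],[0,0,0],[0,0,0],[-0.06,0,0],[-0.1,0,0],[-0.1,0,0],[-0.09,0,0],[0,0,0]],"hand":[0.45,0.45,0.45,0.45,0.45,0.45,0.45,0.45]}'
python3 - <<'E'
from h import *
S=read_camera("side");T=read_camera("top")
b=np.hstack([S[130:330,240:440],T[110:310,270:470]])
cv2.imwrite("pics/c3.png",cv2.resize(b,(800,400),interpolation=2)[:,:,::-1])
for o in orange(S,(260,160,430,310)):print(o)
s=observe();R=s["orientation"]
bx=np.array([-.1357,-.9907,0]);h=np.array([471.5,-256,179.])
tz=-(np.sin(np.radians(20))*bx+np.cos(np.radians(20))*np.array([0,0,1]))
print("to go (tool,mm)",R.T@(h+19*tz-s["ee_pos"]),"tz in tool",R.T@tz, "by in tool",R.T@np.array([.9907,-.1357,0]))
E
```

```text
time: 7.88
ee_pos: [467.1, -282.8, 321.0]
orientation: [[-0.99, 0.138, -0.0], [0.138, 0.99, -0.001], [0.0, -0.001, -1.0]]
wrist_force: [-0.5, -0.3, 0.4]
gripper_width: 46.6
gripper_force: 0.0
time: 8.55
ee_pos: [466.8, -279.4, 241.1]
orientation: [[-0.99, 0.131, 0.043], [0.138, 0.928, 0.346], [0.006, 0.348, -0.937]]
wrist_force: [-0.7, 0.1, -1.4]
gripper_width: 46.8
gripper_force: 0.0
(np.int32(502), array([419.05776892, 297.98007968]), ((417.5, 296.0), (26.0, 23.0), 90.0))
to go (tool,mm) [-0.85587767 -0.39046019 87.3040903 ] tz in tool [-1.71425070e-03 -6.43473019e-04  9.99992532e-01] by in tool [-0.99994791  0.00149293 -0.00171321]
```

View pics/c3.png

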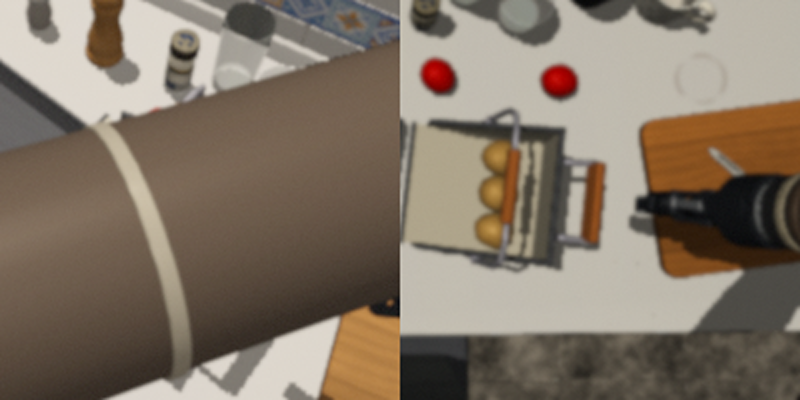

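Top crop shows the handle at crop (595,200), i.e. full pixel about (367,210), versus (379,212) before: the bin seems to have shifted. Measure it.

Run:
```python
from h import *
T0=cv2.imread("pics/top0.png")[:,:,::-1];T=read_camera("top")
for X in(T0,T):
  for o in orange(X,(300,170,388,245)):
    z=180;b=cv2.boxPoints(o[2]);b=b[np.argsort(b[:,1])];e=[plane("top",b[:2].mean(0),z),plane("top",b[2:].mean(0),z)];d=e[0]-e[1];print(o[0],o[1],plane("top",o[1],z),np.degrees(np.arctan2(d[1],d[0])))
b=np.hstack([T0[140:260,170:400],T[140:260,170:400]])
b=np.vstack([T0[140:260,170:400],T[140:260,170:400]])
cv2.imwrite("pics/c4.png",cv2.resize(b,(575,600),interpolation=2)[:,:,::-1])
```

```text
384 [331.63802083 198.25      ] [ 508.33838641 -136.09498821  180.        ] -4.927101733677143
271 [378.91512915 211.81918819] [ 471.67453004 -255.72167464  180.        ] -7.467263677413624
175 [328.88       225.55428571] [ 438.39338992 -126.89078305  180.        ] -1.7328142707098835
604 [319.54635762 204.44701987] [ 492.8371763  -104.58742823  180.        ] -6.641992128925057
274 [366.40510949 211.18978102] [ 473.75068837 -223.90146947  180.        ] -7.840993786235128
```

View pics/c4.png

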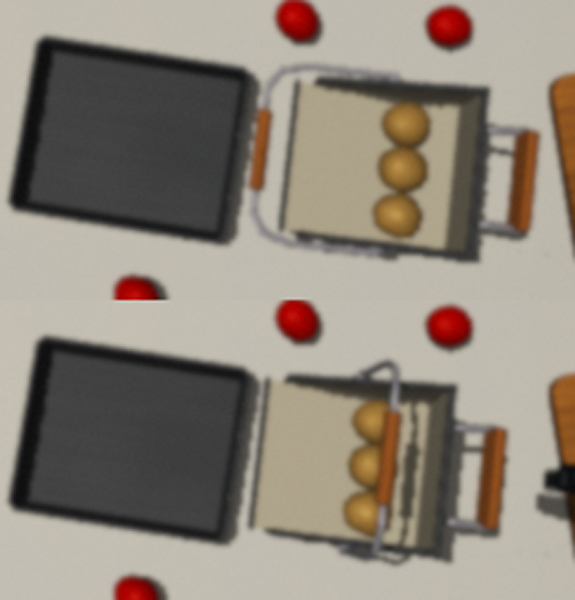

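The bin slid about 32 mm toward the tin (handle now ≈(473.6,-224)); the bail is fully up. I'll grasp the handle and drag the bin back first.

```bash
python3 -m inch '{"dp":[[0.1,0.8,0],[0,1.1,0],[0,1.0,0.5],[0,0,1],[0,0,1.2],[0,0,1.2],[0,0,1],[0,0,0.5]],"turn":[[0,0,0],[0,0,0],[0,0,0],[0,0,0],[0,0,0],[0,0,0],[0,0,0],[0,0,0]],"hand":[0.45,0.45,0.45,0.45,0.45,0.45,0.45,0.45]}'
python3 - <<'E'
from h import *
T=read_camera("top")
cv2.imwrite("pics/c5.png",cv2.resize(T[150:270,290:450],(640,480),interpolation=2)[:,:,::-1])
s=observe();R=s["orientation"]
bx=np.array([-.1357,-.9907,0]);h=np.array([473.6,-224.2,179.])
tz=-(np.sin(np.radians(20))*bx+np.cos(np.radians(20))*np.array([0,0,1]))
print("to go (tool,mm)",R.T@(h+19*tz-s["ee_pos"]),s["wrist_force"])
E
```

```text
time: 9.37
ee_pos: [473.1, -231.0, 203.5]
orientation: [[-0.991, 0.126, 0.046], [0.134, 0.931, 0.34], [0.0, 0.343, -0.939]]
wrist_force: [-0.4, 0.7, 0.4]
gripper_width: 47.0
gripper_force: 0.0
to go (tool,mm) [ 0.21870943 -1.84831673 43.9559312 ] [-0.17875235 -0.35647561 -0.37234908]
```

View pics/c5.png

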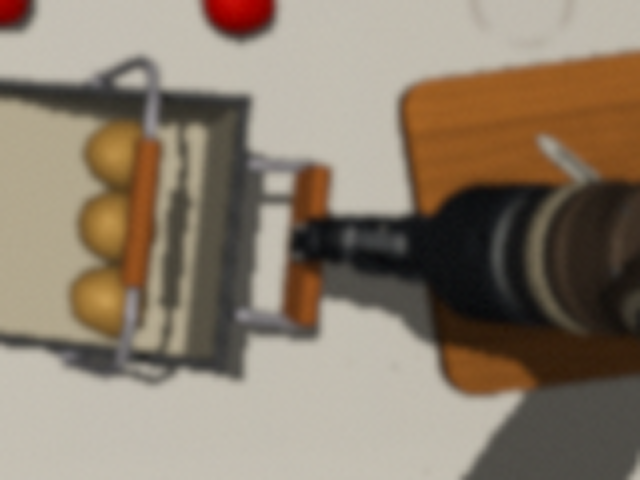

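The fingers straddle the handle's middle (crop (305,243)). Descend and grip.

```bash
python3 -m inch '{"dp":[[0,-0.1,0.5],[0,-0.1,1],[0,0,1],[0,0,1],[0,0,0.6],[0,0,0.3],[0,0,0],[0,0,0]],"turn":[[0,0,0],[0,0,0],[0,0,0],[0,0,0],[0,0,0],[0,0,0],[0,0,0],[0,0,0]],"hand":[0.45,0.45,0.45,0.45,0.45,0.45,0.45,0.45]}'
python3 -m inch '{"dp":[[0,0,0],[0,0,0],[0,0,0],[0,0,0],[0,0,0],[0,0,0]],"turn":[[0,0,0],[0,0,0],[0,0,0],[0,0,0],[0,0,0],[0,0,0]],"hand":[0.6,0.7,0.8,0.9,1,1]}' 20
```

```text
time: 10.08
ee_pos: [475.0, -219.7, 162.0]
orientation: [[-0.991, 0.127, 0.046], [0.135, 0.931, 0.34], [0.0, 0.343, -0.939]]
wrist_force: [0.1, -1.1, 0.3]
gripper_width: 47.0
gripper_force: 0.0
time: 10.58
ee_pos: [475.4, -218.6, 163.0]
orientation: [[-0.991, 0.126, 0.048], [0.135, 0.93, 0.342], [-0.001, 0.345, -0.939]]
wrist_force: [0.8, 6.2, 3.6]
gripper_width: 12.5
gripper_force: 21.7
```

```bash
python3 -m inch '{"dp":[[0,0,0],[0,0,0],[0,-0.1,-0.03],[0,-0.2,-0.07],[0,-0.3,-0.11],[0,-0.3,-0.11],[-0.1,-0.3,-0.11],[0,-0.3,-0.11]],"turn":[[0,0,0],[0,0,0],[0,0,0],[0,0,0],[0,0,0],[0,0,0],[0,0,0],[0,0,0]],"hand":[1,1,1,1,1,1,1,1]}' 100
python3 -m inch '{"dp":[[-0.1,-0.3,-0.11],[0,-0.3,-0.11],[0,-0.3,-0.11],[0,-0.3,-0.11],[0,-0.2,-0.07],[0,-0.1,-0.04],[0,0,0],[0,0,0]],"turn":[[0,0,0],[0,0,0],[0,0,0],[0,0,0],[0,0,0],[0,0,0],[0,0,0],[0,0,0]],"hand":[1,1,1,1,1,1,1,1]}'
python3 - <<'E'
from h import *
T=read_camera("top");s=observe();print(s["moment"])
for o in orange(T,(300,170,388,245)):print(o)
T0=cv2.imread("pics/top0.png")[:,:,::-1]
b=np.vstack([T0[140:260,170:400],T[140:260,170:400]])
cv2.imwrite("pics/c6.png",cv2.resize(b,(575,600),interpolation=2)[:,:,::-1])
E
```

```text
time: 11.25
ee_pos: [473.7, -231.9, 162.0]
orientation: [[-0.991, 0.126, 0.046], [0.134, 0.928, 0.348], [0.001, 0.351, -0.936]]
wrist_force: [1.0, 13.6, -0.7]
gripper_width: 11.7
gripper_force: 97.9
time: 11.92
ee_pos: [472.6, -247.9, 162.1]
orientation: [[-0.991, 0.126, 0.046], [0.135, 0.928, 0.348], [0.001, 0.351, -0.936]]
wrist_force: [0.3, 12.3, -0.3]
gripper_width: 11.5
gripper_force: 98.1
[ 2.60954394 -0.41866426  0.08368253]
(np.int32(759), array([331.83926219, 206.23715415]), ((331.44256591796875, 207.6559600830078), (21.442628860473633, 51.56441879272461), 6.170175075531006))
(np.int32(81), array([378.90123457, 198.64197531]), ((378.5, 198.5), (11.0, 7.0), 90.0))
(np.int32(99), array([376.83838384, 224.05050505]), ((377.0, 224.5), (13.0, 8.0), 90.0))
```

View pics/c6.png

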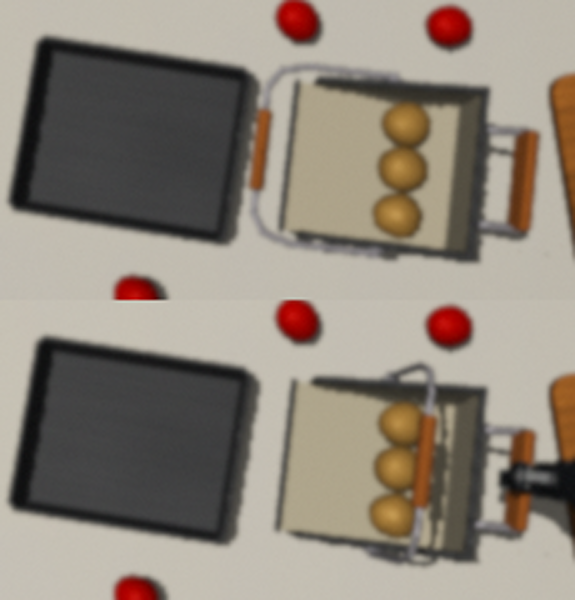

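Bin is nearly back (about 2.5 mm short). Finish the drag, then begin the rock with small steps.

```bash
python3 -m inch '{"dp":[[-0.02,-0.15,-0.06],[-0.02,-0.1,-0.04],[0,0,0]],"turn":[[0,0,0],[0,0,0],[0,0,0]],"hand":[1,1,1]}'
python3 -m inch '{"dp":[[0,0.15,0.06],[0,0.45,-0.27],[0,0.68,-0.41],[0,0.9,-0.54],[0,0.9,-0.54],[0,0.9,-0.54]],"turn":[[0,0,0],[0.02,0,0],[0.03,0,0],[0.04,0,0],[0.04,0,0],[0.04,0,0]],"hand":[1,1,1,1,1,1]}'
```

```text
time: 12.22
ee_pos: [472.5, -250.6, 162.1]
orientation: [[-0.991, 0.126, 0.046], [0.134, 0.928, 0.348], [0.001, 0.351, -0.936]]
wrist_force: [0.4, 12.1, -0.4]
gripper_width: 11.9
gripper_force: 98.2
time: 12.72
ee_pos: [476.3, -221.2, 193.4]
orientation: [[-0.991, 0.134, 0.022], [0.135, 0.974, 0.179], [0.003, 0.181, -0.984]]
wrist_force: [0.8, 2.9, -9.6]
gripper_width: 11.7
gripper_force: 98.6
```

```bash
python3 -m inch '{"dp":[[0,0.9,-0.54],[0,0.9,-0.54],[0,0.9,-0.54],[0,0.9,-0.54],[0,0.9,-0.54],[0,0.9,-0.54],[0,0,0]],"turn":[[0.04,0,0],[0.04,0,0],[0.04,0,0],[0.04,0,0],[0.04,0,0],[0.04,0,0],[0,0,0]],"hand":[1,1,1,1,1,1,1]}'
```

```text
time: 13.3
ee_pos: [483.7, -169.6, 231.5]
orientation: [[-0.991, 0.132, -0.008], [0.132, 0.989, -0.059], [0.001, -0.059, -0.998]]
wrist_force: [-1.5, 0.5, -5.1]
gripper_width: 11.3
gripper_force: 99.5
```

```bash
python3 -m inch '{"dp":[[0,0.68,-0.41],[0,0.9,-0.54],[0,0.9,-0.54],[0,0.9,-0.54],[0,0.68,-0.41],[0,0.68,-0.41],[0,0.68,-0.41],[0,0.68,-0.41]],"turn":[[0.03,0,0],[0.04,0,0],[0.04,0,0],[0.04,0,0],[0.03,0,0],[0.03,0,0],[0.03,0,0],[0.03,0,0]],"hand":[1,1,1,1,1,1,1,1]}'
python3 -m inch '{"dp":[[0,0.68,-0.41],[0,0.68,-0.41],[0,0.68,-0.41],[0,0.45,-0.27],[0,0.22,-0.14],[0,0,0],[0,0,0],[0,0,0]],"turn":[[0.03,0,0],[0.03,0,0],[0.03,0,0],[0.02,0,0],[0.01,0,0],[0,0,0],[0,0,0],[0,0,0]],"hand":[1,1,1,1,1,1,1,1]}'
python3 -m inch '{"dp":[[0,0,0],[0,0,0],[0,0,0],[0,0,0],[0,0,0],[0,0,0]],"turn":[[0,0,0],[0,0,0],[0,0,0],[0,0,0],[0,0,0],[0,0,0]],"hand":[1,1,1,1,1,1]}'
python3 - <<'E'
from h import *
S=read_camera("side");T=read_camera("top")
b=np.hstack([S[100:340,150:410],T[120:360,150:410]])
cv2.imwrite("pics/c7.png",cv2.resize(b,(800,369),interpolation=2)[:,:,::-1])
E
```

```text
time: 13.97
ee_pos: [492.6, -105.9, 257.0]
orientation: [[-0.991, 0.128, -0.044], [0.136, 0.938, -0.32], [0.0, -0.323, -0.946]]
wrist_force: [-3.0, 1.2, 3.7]
gripper_width: 11.7
gripper_force: 100.9
time: 14.63
ee_pos: [496.9, -75.2, 262.8]
orientation: [[-0.991, 0.122, -0.058], [0.135, 0.893, -0.429], [-0.0, -0.433, -0.901]]
wrist_force: [-4.1, 0.2, 7.4]
gripper_width: 11.8
gripper_force: 101.5
time: 15.13
ee_pos: [496.8, -75.4, 262.8]
orientation: [[-0.991, 0.122, -0.059], [0.136, 0.893, -0.429], [-0.0, -0.433, -0.901]]
wrist_force: [-4.9, 1.2, 7.2]
gripper_width: 12.1
gripper_force: 101.5
```

View pics/c7.png

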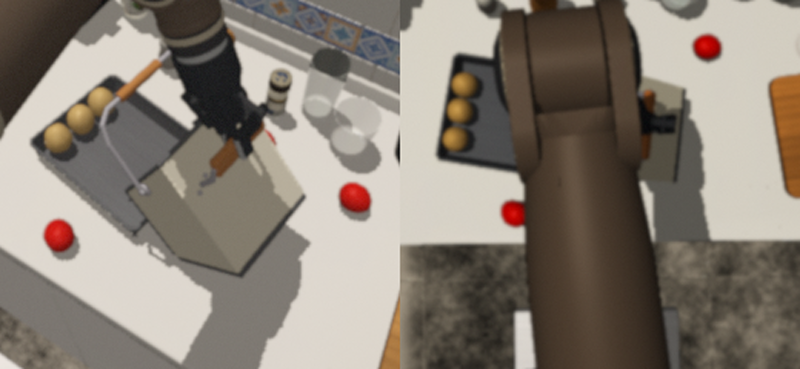

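All three potatoes lie at the tin's far end (side crop (58,138),(80,120),(100,100)). Bring the bin back down.

```bash
python3 -m inch '{"dp":[[0,-0.44,0.29],[0,-0.66,0.43],[0,-0.88,0.58],[0,-0.88,0.58],[0,-0.88,0.58],[0,-0.88,0.58],[0,-0.88,0.58],[0,-0.88,0.58]],"turn":[[-0.02,0,0],[-0.03,0,0],[-0.04,0,0],[-0.04,0,0],[-0.04,0,0],[-0.04,0,0],[-0.04,0,0],[-0.04,0,0]],"hand":[1,1,1,1,1,1,1,1]}'
python3 -m inch '{"dp":[[0,-0.88,0.58],[0,-0.88,0.58],[0,-0.88,0.58],[0,-0.66,0.43],[0,-0.66,0.43],[0,-0.66,0.43],[0,-0.44,0.29],[0,0,0]],"turn":[[-0.04,0,0],[-0.04,0,0],[-0.04,0,0],[-0.03,0,0],[-0.03,0,0],[-0.03,0,0],[-0.02,0,0],[0,0,0]],"hand":[1,1,1,1,1,1,1,1]}'
```

```text
time: 15.9
ee_pos: [486.6, -148.6, 242.2]
orientation: [[-0.991, 0.134, -0.021], [0.135, 0.979, -0.154], [0.0, -0.155, -0.988]]
wrist_force: [-2.1, 0.9, -2.9]
gripper_width: 11.6
gripper_force: 100.3
time: 16.57
ee_pos: [479.3, -201.0, 210.9]
orientation: [[-0.991, 0.137, 0.008], [0.137, 0.988, 0.073], [0.002, 0.073, -0.997]]
wrist_force: [-1.0, 1.8, -5.0]
gripper_width: 11.5
gripper_force: 100.1
```

```bash
python3 -m inch '{"dp":[[0,-0.44,0.29],[0,-0.66,0.43],[0,-0.66,0.43],[0,-0.44,0.29],[0,-0.44,0.29],[0,-0.44,0.29],[0,-0.44,0.29],[0,-0.22,0.14]],"turn":[[-0.02,0,0],[-0.03,0,0],[-0.03,0,0],[-0.02,0,0],[-0.02,0,0],[-0.02,0,0],[-0.02,0,0],[-0.01,0,0]],"hand":[1,1,1,1,1,1,1,1]}'
python3 -m inch '{"dp":[[0,-0.22,0.14],[0,-0.22,0.14],[0,-0.22,0.14],[0,-0.22,0.14],[0,-0.22,0.14],[0,-0.11,0.07],[0,0,0],[0,0,0]],"turn":[[-0.01,0,0],[-0.01,0,0],[-0.01,0,0],[-0.01,0,0],[-0.01,0,0],[-0.005,0,0],[0,0,0],[0,0,0]],"hand":[1,1,1,1,1,1,1,1]}'
```

```text
time: 17.23
ee_pos: [475.2, -233.4, 181.7]
orientation: [[-0.991, 0.132, 0.031], [0.135, 0.962, 0.238], [0.001, 0.24, -0.971]]
wrist_force: [0.2, 6.5, -9.5]
gripper_width: 11.7
gripper_force: 98.9
time: 17.9
ee_pos: [474.1, -242.6, 171.7]
orientation: [[-0.991, 0.129, 0.038], [0.135, 0.948, 0.289], [0.001, 0.292, -0.956]]
wrist_force: [-0.6, 6.8, -10.0]
gripper_width: 11.5
gripper_force: 98.7
```

```bash
python3 -m inch '{"dp":[[0,-0.22,0.14],[0,-0.22,0.14],[0,-0.22,0.14],[0,-0.11,0.07],[0,-0.11,0.07],[0,-0.11,0.07],[0,0,0],[0,0,0]],"turn":[[-0.01,0,0],[-0.01,0,0],[-0.01,0,0],[-0.005,0,0],[-0.005,0,0],[-0.005,0,0],[0,0,0],[0,0,0]],"hand":[1,1,1,1,1,1,1,1]}'
python3 -m inch '{"dp":[[0,-0.11,0.07],[0,-0.11,0.07],[0,0,0],[0,0,0]],"turn":[[-0.005,0,0],[-0.005,0,0],[0,0,0],[0,0,0]],"hand":[1,1,1,1]}'
```

```text
time: 18.57
ee_pos: [473.2, -250.0, 163.2]
orientation: [[-0.991, 0.127, 0.045], [0.135, 0.934, 0.331], [0.0, 0.334, -0.943]]
wrist_force: [0.1, 8.0, -9.2]
gripper_width: 11.3
gripper_force: 98.7
time: 18.9
ee_pos: [473.2, -251.1, 162.8]
orientation: [[-0.991, 0.126, 0.048], [0.135, 0.93, 0.341], [-0.001, 0.344, -0.939]]
wrist_force: [-2.2, 10.3, 0.7]
gripper_width: 11.6
gripper_force: 100.1
```

```bash
python3 -m inch '{"dp":[[0,0.1,0.04],[0,0.08,0.05],[0,0,0],[0,0,0]],"turn":[[-0.005,0,0],[0,0,0],[0,0,0],[0,0,0]],"hand":[1,1,1,1]}' 20
python3 - <<'E'
from h import *
print(observe()["moment"])
T=read_camera("top")
for o in orange(T,(300,170,388,245)):print(o[:2])
T0=cv2.imread("pics/top0.png")[:,:,::-1]
b=np.vstack([T0[140:260,170:400],T[140:260,170:400]])
cv2.imwrite("pics/c8.png",cv2.resize(b,(575,600),interpolation=2)[:,:,::-1])
E
```

```text
time: 19.23
ee_pos: [473.3, -250.2, 163.1]
orientation: [[-0.991, 0.126, 0.048], [0.135, 0.93, 0.342], [-0.002, 0.346, -0.938]]
wrist_force: [-3.1, 6.3, 4.5]
gripper_width: 11.6
gripper_force: 100.6
[0.8608641  0.74825698 0.49459419]
(np.int32(196), array([339.27040816, 204.14285714]))
(np.int32(79), array([379.91139241, 198.40506329]))
(np.int32(98), array([377.84693878, 223.97959184]))
```

View pics/c8.png

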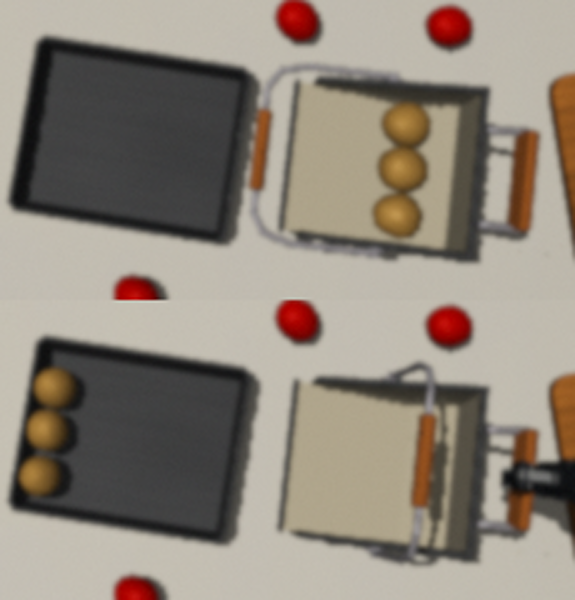

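Bin is back where it stood (corner (487,388) vs (489,88)), empty, bail up, potatoes in the tin. Release and retreat along the tool axis.

```bash
python3 -m inch '{"dp":[[0,0.1,-0.05],[0,0,0],[0,0,0],[0,0,0],[0,0,0],[0,0,0],[0,0,0],[0,0,0]],"turn":[[0,0,0],[0,0,0],[0,0,0],[0,0,0],[0,0,0],[0,0,0],[0,0,0],[0,0,0]],"hand":[1,0.95,0.9,0.8,0.7,0.6,0.5,0.45]}' 20
python3 -m inch '{"dp":[[0,0,0],[0,0,-0.4],[0,0,-0.8],[0,0,-1.2],[0,0,-1.5],[0,0,-1.5],[0,0,-1.5],[0,0,-1.5]],"turn":[[0,0,0],[0,0,0],[0,0,0],[0,0,0],[0,0,0],[0,0,0],[0,0,0],[0,0,0]],"hand":[0.45,0.45,0.45,0.45,0.45,0.45,0.45,0.45]}'
python3 -m inch '{"dp":[[0,0,-1.5],[0,0,-1.5],[0,0,-1],[0,0,-0.5],[0,0,0],[0,0,0]],"turn":[[0,0,0],[0,0,0],[0,0,0],[0,0,0],[0,0,0],[0,0,0]],"hand":[0.45,0.45,0.45,0.45,0.45,0.45]}'
python3 - <<'E'
from h import *
T0=cv2.imread("pics/top0.png")[:,:,::-1];T=read_camera("top");S=read_camera("side")
for X in(T0,T):
  for o in orange(X,(360,170,388,245)):print(o[0],o[1],plane("top",o[1],180))
b=np.hstack([S[60:330,140:420],T[60:330,160:440]])
cv2.imwrite("pics/c9.png",cv2.resize(b,(800,386),interpolation=2)[:,:,::-1])
E
```

```text
time: 19.95
ee_pos: [473.7, -249.8, 162.2]
orientation: [[-0.991, 0.127, 0.048], [0.136, 0.929, 0.343], [-0.001, 0.347, -0.938]]
wrist_force: [0.4, 0.2, -0.4]
gripper_width: 46.8
gripper_force: 0.0
time: 20.62
ee_pos: [469.4, -278.7, 241.9]
orientation: [[-0.991, 0.127, 0.048], [0.135, 0.929, 0.344], [-0.001, 0.347, -0.938]]
wrist_force: [-0.1, -0.4, -0.0]
gripper_width: 47.0
gripper_force: 0.0
time: 21.12
ee_pos: [467.4, -293.9, 282.7]
orientation: [[-0.991, 0.127, 0.047], [0.136, 0.929, 0.344], [-0.0, 0.347, -0.938]]
wrist_force: [-0.2, 0.4, -0.4]
gripper_width: 46.9
gripper_force: 0.0
271 [378.91512915 211.81918819] [ 471.67453004 -255.72167464  180.        ]
272 [378.62132353 211.5625    ] [ 472.34223439 -254.99992681  180.        ]
```

View pics/c9.png

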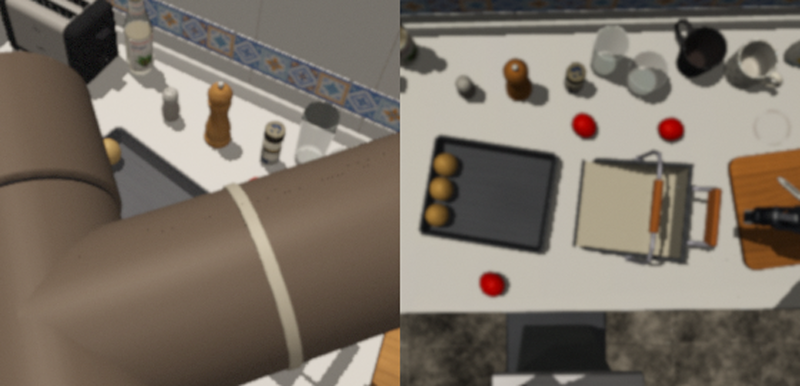

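The bin stands within 1 mm of its start position. The bail is up, the three potatoes are in the tin at top crop (440,190), and the seasonings stand untouched.

```bash
python3 -c "
from plant import *
print(close_job())"
```

```text
the job is handed in; nothing more can be done
None
```

The job is handed in: bail up, all three potatoes in the tin, and the bin level within about 1 mm of its start, though it slid about 32 mm toward the tin while I raised the bail and I dragged it back by the grip before rocking it; the seasonings were not touched.

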